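# Nest the angle brackets in the V cradle, turning the mirrored one

## Task

Load the drilling cradle: nest the two loose angle brackets that stand on the bench into the two empty places of its V, one in each, seated down in the V between the fins exactly as the pattern bracket already in the far place lies - long leg up the left wall, short leg up the right, as seen from the robot. A bracket that stands mirrored has to be turned round on the way. Leave the pattern bracket, the roll of tape, the beaker and the tub where they are.

Things in the scene. Friction and masses are not known exactly. Their poses are not given: they have to be found in the camera images.
- bracket_a_mid (a point): Loose plain aluminium angle bracket (L section, 0.18 kg): 70 long, legs 100 and 55 (outside), 8 thick. Starts on its short leg, long leg upright. Point: centre of the long leg (half its length, height, thickness). Axes: x along the 70 length; z up the long leg; -y the way the short leg points. At the start, seen from the robot, that is roughly right (as it has to lie) or, mirrored, roughly left.
- bracket_a_heel (a point): Middle of the outside heel edge of the same bracket, where the outer faces of its two legs meet; axes as at its centre point, from which it lies 4 to +y and 50 to -z.
- bracket_b_mid (a point): Loose plain aluminium angle bracket (L section, 0.18 kg): 70 long, legs 100 and 55 (outside), 8 thick. Starts on its short leg, long leg upright. Point: centre of the long leg (half its length, height, thickness). Axes: x along the 70 length; z up the long leg; -y the way the short leg points. At the start, seen from the robot, that is roughly right (as it has to lie) or, mirrored, roughly left.
- bracket_b_heel (a point): Middle of the outside heel edge of the same bracket, where the outer faces of its two legs meet; axes as at its centre point, from which it lies 4 to +y and 50 to -z.
- pattern_mid (a point): Loose plain aluminium angle bracket (L section, 0.18 kg): 70 long, legs 100 and 55 (outside), 8 thick. Same shape as the others; it already lies nested in the far place of the cradle as a pattern and is to be left alone. Centre of its long leg; axes as on the others.
- cradle: Grey V channel fixed to the bench, 262 long, 86 wide. Origin under its centre; x along the V away from the robot, y left, z up. Inner corner 40 up; left wall leans 40 degrees from vertical, 40 up its slope; right wall square to it, 35 up its slope. Four fins, 4 thick, 20 high, 86 apart, part it into near, middle and far (pattern) places, 82 clear length each.
- place_near (a point): The near empty place: the point half-way along it on the V's inner corner line, 40 above the bench, where the heel of a nested bracket lies. Axes are those of a properly nested bracket: x along the V, away from the robot; z up the left wall, leaning 40 degrees from vertical to the left; -y up the right wall, 40 degrees above level. The upper 60 of the nested long leg stands free of the wall.
- place_middle (a point): The middle empty place: the point half-way along it on the V's inner corner line, 40 above the bench, where the heel of a nested bracket lies. Axes are those of a properly nested bracket: x along the V, away from the robot; z up the left wall, leaning 40 degrees from vertical to the left; -y up the right wall, 40 degrees above level. The upper 60 of the nested long leg stands free of the wall.
- tape: Bystander: roll of white label tape lying flat, 68 across, 18 high; origin under its centre.
- beaker: Bystander: small glass beaker, 64 across, 67 high; origin under its centre.
- tub: Bystander: white screw-top tub, 53 across, 46 high; origin under its centre.

How it is judged:
At the end, for the whole second after the job is handed in: Both brackets at rest, one in the near and one in the middle place (either way), long leg up the left wall: heel within 5 mm across and 9 mm along the V of the place's point, middle of the long leg within 6 mm across the V, length within 0.12 rad of the V (linear speed of each of bracket_a, bracket_b below 0.02 m/s and ((x of bracket_a_heel in the frame of place_near between -0.009 and 0.009 m and y of bracket_a_heel in the frame of place_near between -0.005 and 0.005 m and z of bracket_a_heel in the frame of place_near between -0.005 and 0.005 m and y of bracket_a_mid in the frame of place_near between -0.01 and 0.002 m and z of bracket_a_mid in the frame of place_near between 0.044 and 0.056 m and angle between the x axis of bracket_a_mid and the x axis of place_near, either way round below 0.12 rad and x of bracket_b_heel in the frame of place_middle between -0.009 and 0.009 m and y of bracket_b_heel in the frame of place_middle between -0.005 and 0.005 m and z of bracket_b_heel in the frame of place_middle between -0.005 and 0.005 m and y of bracket_b_mid in the frame of place_middle between -0.01 and 0.002 m and z of bracket_b_mid in the frame of place_middle between 0.044 and 0.056 m and angle between the x axis of bracket_b_mid and the x axis of place_middle, either way round below 0.12 rad) or (x of bracket_a_heel in the frame of place_middle between -0.009 and 0.009 m and y of bracket_a_heel in the frame of place_middle between -0.005 and 0.005 m and z of bracket_a_heel in the frame of place_middle between -0.005 and 0.005 m and y of bracket_a_mid in the frame of place_middle between -0.01 and 0.002 m and z of bracket_a_mid in the frame of place_middle between 0.044 and 0.056 m and angle between the x axis of bracket_a_mid and the x axis of place_middle, either way round below 0.12 rad and x of bracket_b_heel in the frame of place_near between -0.009 and 0.009 m and y of bracket_b_heel in the frame of place_near between -0.005 and 0.005 m and z of bracket_b_heel in the frame of place_near between -0.005 and 0.005 m and y of bracket_b_mid in the frame of place_near between -0.01 and 0.002 m and z of bracket_b_mid in the frame of place_near between 0.044 and 0.056 m and angle between the x axis of bracket_b_mid and the x axis of place_near, either way round below 0.12 rad))); the robot touches nothing.
It fails at once if the pattern bracket is moved more than 15 mm (distance of pattern_mid from where it was at the start of the episode above 0.015 m).
It fails at once if the tape is moved more than 30 mm (distance of tape from where it was at the start of the episode above 0.03 m).
It fails at once if the beaker is moved more than 30 mm (distance of beaker from where it was at the start of the episode above 0.03 m).
It fails at once if the tub is moved more than 30 mm (distance of tub from where it was at the start of the episode above 0.03 m).
It also fails if it takes over 56 s, if anything falls off the work surface, if the arm or the gripper's body presses on something with over 40 N, if the wrist force passes 120 N, or if a joint passes its speed limit or range.

## Robot

A 6-joint arm with a two-finger parallel gripper is mounted at the origin on a cart in front of the work surface, level with it; the furniture and walls round the work are solid. World frame = base frame: x ahead of the robot, y to its left, z up, the work surface at z = 0. Lengths are in m, angles in rad, forces in N, time in s.
With the tool pointing down it reaches from about 0.25 to 0.725 m from the base axis. Payload 4 kg.
Tool frame: the origin (TCP) lies at the very end of the fingers, on their centre line; the grasp point (between the pads) lies 19 mm behind it; z points along the fingers, y is the line along which they close (so a half turn about z gives the same grasp; the last joint's range is limited). The gripper opens to 85 mm and grips with 20 to 120 N. Pads are 22 mm wide; open, the fingers measure 114 mm over their backs; the gripper's body (76 mm by 85 mm) begins 54 mm behind the grasp point. The pads swing forward as they close: fully open they stand 13 mm farther back than shut.
Start: joints at [1.202, 0.241, 0.005, 1.335, 0, 1.571], TCP at [0.18, 0.466, 0.231] pointing down, gripper open.
Joint ranges: [-2.72, 2.72], [-1.05, 1.87], [-1.09, 1.28], [-1.99, 2.15], [-1.42, 1.44], [-3.14, 3.14]. Speed limits (rad/s): [2.79, 2.79, 3.14, 3.14, 3.14, 3.14].

## Interface

Orientations are given as a unit quaternion [x, y, z, w].
In Python, from workcell import bot, vision, workorder, boxes_of gives the robot as it stands.
- The arm moves only by the tool send_rows, never from a script. Its argument "motion" is text: rows parted by semicolons, each of 5 numbers parted by spaces: the closure, from -1 (fully open) to 1 (shut), so that 0 is half open, then the shift along the tool's x, y, z in cm, then the turn about the tool's z in rad. In form: claw x y z twist; .... A call has 1 to 5 rows; each row is the pose to reach, as a shift and turn from the pose commanded when the call began, along the tool's axes at that moment; what a row does not reach only later rows make up. A row lasts 1/10 s, in which the tool goes at most 50 mm and 8.59 degrees, less where a joint would pass 70% of its speed; a pose out of reach is approached as far as the arm can. A call with a gripper value outside its range is refused whole. The fingers move at their own pace and stop on an object; the grip force is fixed at half the most. Time passes only in rows, so rows that repeat a pose let the fingers close. It gives the time, the measured TCP pose, the force, the opening and the grip force at its end, in the units of the state.
- bot.get_obs(): the state, without advancing time (a new reading comes with each control period).
- vision.camera(name): name is "scene" or "top" or "wrist"; returns the picture (480x640x3 uint8, red, green, blue); there is no depth.
- vision.camera_model(name): a dict with "fov_y" (degrees; the focal length in pixels is half the picture's height over the tangent of half this angle, whatever the lens; pixels are square), "cx", "cy" (the principal point, pixels), "world_from_camera" (4x4, takes a point from camera to world coordinates); the wrist camera has in their place "hand_eye" (4x4, takes a point from camera to tool coordinates, whose origin is the TCP and whose axes are the flange's). Camera axes: x right, y down, z forward; pixel columns grow to the right and rows downward; lengths in m; the calibration is good to about 2 mm. A picture is of the moment at which its call begins: read the wrist's pose just before it. camera_model takes no time and is no camera call.
- workorder.job_done(): hands the job in; it is judged then, once.
Trained networks look in the newest picture that a camera, given by its name, has taken for a name from the list of things; names that differ only in an ending like _2 or _b are one class to them, and where a whole thing is asked for, a point or a joint stands for the part that bears it (a point fixed in the world has none). Each returns a list of dicts, best first, with "conf" (0 to 1); they miss things now and then, are a little off and sometimes report something else, mostly with a low value. They report only what shows in the picture. A call takes as long as a camera call.
- boxes_of(camera, target): "rect" ([centre column, centre row, width, height] in pixels, round what is visible of it).
The state is a dict: "clock": time; "joint_pos": joint angles; "joint_vel": joint speeds; "tau": joint torques, N m; "eef_pos": TCP position; "tool_rot": TCP orientation; "ft_force": force on the tool from outside, world axes, zero at the start; "ft_torque": the same for the moment, N m; "grip_width": finger opening in m; "grasp_force": force on a finger pad.
Only numpy, scipy, OpenCV 4.12 (cv2) and the standard library are available. Lean on these libraries where they do the work, as an engineer would, in place of code of your own. Each camera call takes 0.05 s, during which the arm holds its last target. There are 200 camera calls.

## Working session

There is one attempt and no reset: what is moved stays moved. The work goes in short steps, Python scripts to look and compute and a tool call to move; the robot and the scene stay as the last step left them, time stands still between calls to the robot, and variables do not carry over. Pictures are saved under pics/ and viewed, at most 10 in all, crops included, and the job is handed in when it is done.

Besides the shell and the picture viewer there is one more tool, called after ">>>" as name(argument=value, ...), one argument or row to a line, values as JSON. send_rows: Moves the arm, as the interface text tells. Its arguments: {"type":"object","properties":{"motion":{"type":"string"}},"required":["motion"]}

```bash
ls; mkdir -p pics
python3 - <<'E'
from workcell import bot, vision, boxes_of
import cv2, numpy as np
np.set_printoptions(precision=4,suppress=True)
o=bot.get_obs(); print({k:np.round(v,3) for k,v in o.items()})
for c in ['top','scene']:
    im=vision.camera(c); cv2.imwrite(f'pics/{c}0.png',im[:,:,::-1])
    m=vision.camera_model(c); print(c,m)
    for t in ['bracket_a_mid','cradle','pattern_mid','tape','beaker','tub']:
        print(t,[(round(d['conf'],2),np.round(d['rect'],1)) for d in boxes_of(c,t)][:4])
print(vision.camera_model('wrist'))
E
```

```text
pics
{'clock': np.float64(0.0), 'joint_pos': array([ 1.202,  0.241,  0.004,  1.335, -0.   ,  1.571]), 'joint_vel': array([-0.001,  0.001, -0.001, -0.   , -0.   , -0.003]), 'tau': array([  0.001, -37.232,  25.241,   0.017,   0.   ,  -0.   ]), 'eef_pos': array([0.18 , 0.466, 0.23 ]), 'tool_rot': array([ 0.183,  0.983, -0.001, -0.   ]), 'ft_force': array([-0.627,  0.498,  0.52 ]), 'ft_torque': array([ 0.017, -0.007, -0.025]), 'grasp_force': np.float64(0.0), 'grip_width': np.float64(0.085)}
top {'fov_y': 48.24508724959283, 'cx': 320.44539548962894, 'cy': 239.59090367242885, 'world_from_camera': array([[-0.0265, -0.9825,  0.1844,  0.2687],
       [-0.9996,  0.0241, -0.0153,  0.0786],
       [ 0.0106, -0.1847, -0.9827,  1.5032],
       [ 0.    ,  0.    ,  0.    ,  1.    ]])}
bracket_a_mid [(0.81, array([334.4, 254.9,  20.5,  36.1]))]
cradle [(0.93, array([458.9, 251.9,  41.5,  94.8]))]
pattern_mid [(0.82, array([466. , 217.1,  34. ,  36.1]))]
tape [(0.85, array([389.8, 270.1,  30.6,  27.1])), (0.52, array([189.8, 287.4,  22.5,  17.1]))]
beaker [(0.57, array([168.8, 239.4,  31.1,  21.7]))]

[... 282 characters left out ...]
 -0.3465],
       [-0.0167, -0.6715, -0.7409,  0.8251],
       [ 0.    ,  0.    ,  0.    ,  1.    ]])}
bracket_a_mid [(0.92, array([333.4, 275.6,  40.5,  57. ]))]
cradle [(0.87, array([481.2, 384.6, 118. , 116.8]))]
pattern_mid [(0.81, array([517.6, 326.9,  64.7,  69.8]))]
tape [(0.83, array([382.3, 338.9,  32.8,  38.6]))]
beaker [(0.93, array([216.9, 184.2,  26.1,  31.1]))]
tub [(0.85, array([190.2, 224.6,  27.5,  25.1]))]
{'fov_y': 71.89562647638107, 'cx': 320.22736889110445, 'cy': 240.733556336148, 'hand_eye': array([[ 0.    , -0.9613, -0.2754,  0.0686],
       [ 1.    ,  0.0001, -0.0004,  0.0004],
       [ 0.0004, -0.2754,  0.9613, -0.1429],
       [ 0.    ,  0.    ,  0.    ,  1.    ]])}
```

View pics/top0.png

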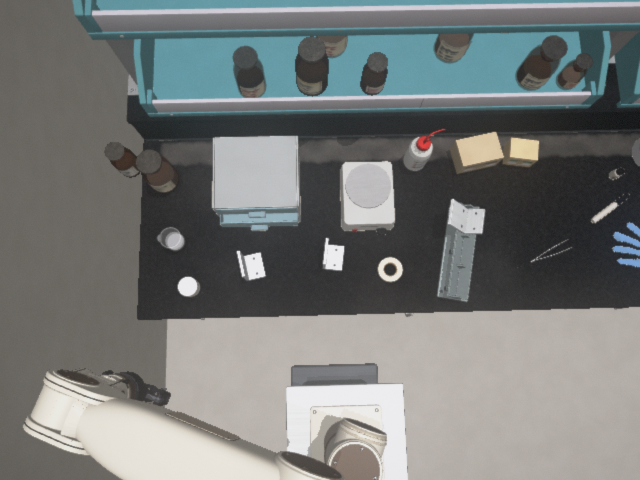

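View pics/scene0.png

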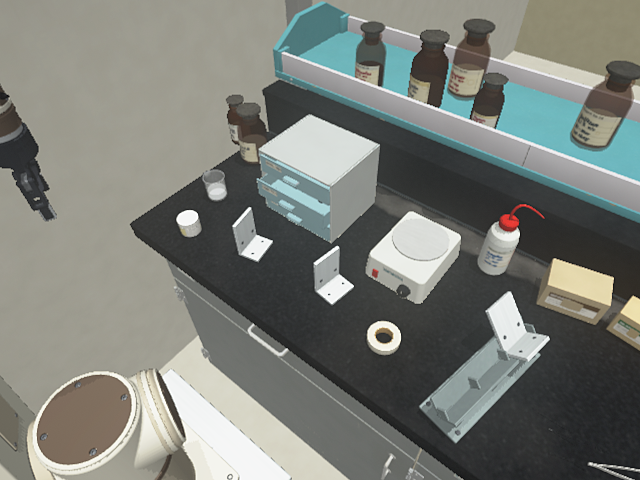

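The top view shows the two loose brackets at about (251,265) and (333,255). On both, the long leg is on the left and the short leg points right, so neither is mirrored. The cradle is at (459,252), with the pattern bracket in its far end at (466,217). Next I'll fit silhouettes to get the poses.

```bash
cat > h.py <<'E'
from workcell import bot, vision
import cv2, numpy as np
from scipy.optimize import minimize
from scipy.spatial.transform import Rotation as R
np.set_printoptions(precision=4,suppress=True)
def box(x0,x1,y0,y1,z0,z1): return np.array([[x,y,z] for x in(x0,x1) for y in(y0,y1) for z in(z0,z1)])
# bracket, heel frame
BR=[box(-.035,.035,-.008,0,0,.1), box(-.035,.035,-.055,0,0,.008)]
def cam(name):
    """picture, K, world->camera"""
    o=bot.get_obs(); im=vision.camera(name); m=vision.camera_model(name)
    if name=='wrist':
        T=np.eye(4); T[:3,:3]=R.from_quat(o['tool_rot']).as_matrix(); T[:3,3]=o['eef_pos']; W=T@m['hand_eye']
    else: W=m['world_from_camera']
    f=240/np.tan(np.radians(m['fov_y']/2))
    return im,(f,m['cx'],m['cy']),np.linalg.inv(W)
def proj(P,K,Wi):
    c=P@Wi[:3,:3].T+Wi[:3,3]; return np.c_[K[1]+K[0]*c[:,0]/c[:,2],K[2]+K[0]*c[:,1]/c[:,2]]
def place(b,p,tilt=0,z=0):
    M=R.from_euler('Z',p[2])*R.from_euler('X',tilt); return M.apply(b)+[p[0],p[1],z]
def sil(parts,K,Wi,win,s=4):
    u0,v0,w,h=win; m=np.zeros((h*s,w*s),np.uint8)
    for P in parts:
        q=cv2.convexHull(((proj(P,K,Wi)-[u0-.5,v0-.5])*s*16).astype(np.int32)); cv2.fillConvexPoly(m,q,255,cv2.LINE_AA,4)
    return cv2.resize(m,(w,h),interpolation=cv2.INTER_AREA)/255.
def fit(views,p0,tilt=0,z=0,parts=BR,init=(.015,.015,.15)):
    """views: list of (soft mask in win,K,Wi,win)"""
    def cost(p): return sum(np.abs(sil([place(b,p,tilt,z) for b in parts],K,Wi,win)-m).sum()/m.sum() for m,K,Wi,win in views)
    best=None
    for k in range(3):
        s=np.vstack([p0]+[np.array(p0)+np.eye(3)[i]*init[i]*(-.5)**k for i in range(3)])
        r=minimize(cost,p0,method='Nelder-Mead',options=dict(initial_simplex=s,xatol=1e-5,fatol=1e-5)); p0=r.x
    return r.x,r.fun
def white(im,win,lo,hi):
    u,v,w,h=win; g=im[v:v+h,u:u+w].min(2).astype(np.uint8)
    g=cv2.morphologyEx(g,cv2.MORPH_CLOSE,np.ones((5,5)))
    return np.clip((g-float(lo))/(hi-lo),0,1)
def ray(uv,K,Wi,z):
    W=np.linalg.inv(Wi); d=W[:3,:3]@[(uv[0]-K[1])/K[0],(uv[1]-K[2])/K[0],1]; return W[:3,3]+d*(z-W[2,3])/d[2]
E
python3 - <<'E'
from h import *
t=cam('top'); s=cam('scene')
for n,u in [('b1',(255,268)),('b2',(334,258)),('pat',(466,217)),('cradle',(456,252)),('tape',(390,270)),('tub',(188,287)),('beaker',(172,239))]: print(n,ray(u,t[1],t[2],.0))
P={'b1':((226,240,50,50),(222,198,62,74),(251,265),(253,240)),'b2':((312,230,44,50),(302,236,60,80),(331,258),(333,285))}
for n,(wt,ws,ut,_) in P.items():
    for lohi in [(60,150)]:
        V=[(white(t[0],wt,*lohi),t[1],t[2],wt),(white(s[0],ws,*lohi),s[1],s[2],ws)]
        p0=ray(ut,t[1],t[2],0); p0=[p0[0],p0[1]+.02,0]
        for vv in (V[:1],V[1:],V): print(n,fit(vv,p0))
b=[cv2.resize(t[0][235:285,225:355,::-1],None,fx=6,fy=6,interpolation=cv2.INTER_NEAREST)]
cv2.imwrite('pics/crop.png',b[0])
E
```

```text
b1 [0.4737 0.2419 0.    ]
b2 [0.4967 0.0181 0.    ]
pat [ 0.6067 -0.3665  0.    ]
cradle [ 0.5053 -0.3301  0.    ]
tape [ 0.4584 -0.1392  0.    ]
tub [0.4248 0.4294 0.    ]
beaker [0.5628 0.4774 0.    ]
b1 (array([0.4736, 0.2742, 0.2087]), np.float64(0.04583971328796786))
b1 (array([0.4743, 0.2737, 0.2257]), np.float64(0.15811628569541614))
b1 (array([0.474 , 0.274 , 0.2155]), np.float64(0.21471463702391766))
b2 (array([ 0.5032,  0.0485, -0.1318]), np.float64(0.06120646728859825))
b2 (array([ 0.5044,  0.0481, -0.1172]), np.float64(0.09762745024927455))
b2 (array([ 0.5037,  0.0482, -0.1279]), np.float64(0.17530260752192756))
```

Run:
```python
from h import *
t=cam('top'); s=cam('scene')
a=cv2.resize(t[0][190:310,425:500,::-1],None,fx=5,fy=5,interpolation=cv2.INTER_CUBIC)
b=cv2.resize(s[0][285:450,410:560,::-1],None,fx=3,fy=3,interpolation=cv2.INTER_CUBIC)
h=max(a.shape[0],b.shape[0]); pad=lambda q:cv2.copyMakeBorder(q,0,h-q.shape[0],0,0,cv2.BORDER_CONSTANT)
cv2.imwrite('pics/cr.png',cv2.resize(np.hstack([pad(a),pad(b)]),(795,int(h*795/(a.shape[1]+b.shape[1])))))
wt=(436,194,60,48); ws=(475,280,84,90)
for lo,hi in [(150,190),(170,215)]:
  V=[(white(t[0],wt,lo,hi),t[1],t[2],wt),(white(s[0],ws,lo,hi),s[1],s[2],ws)]
  for vv in (V[:1],V[1:],V): print(fit(vv,[.6,-.365,-.1],np.radians(-40),.04))
```

```text
(array([ 0.5873, -0.3499, -0.1447]), np.float64(0.1258015095900688))
(array([ 0.5893, -0.3524, -0.1545]), np.float64(0.170846545724468))
(array([ 0.5881, -0.3516, -0.1721]), np.float64(0.30666882918308547))
(array([ 0.5875, -0.3498, -0.1303]), np.float64(0.5764004689229016))
(array([ 0.5922, -0.3524, -0.1196]), np.float64(0.20217090961310863))
(array([ 0.5885, -0.3518, -0.1596]), np.float64(0.793034316797634))
```

View pics/cr.png

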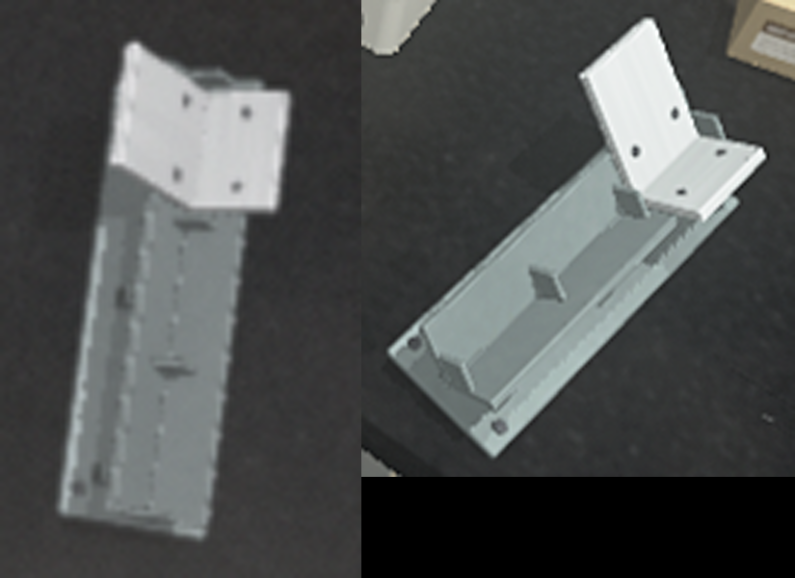

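```bash
cat >> h.py <<'E'
def toolyaw(q): y=R.from_quat(q).as_matrix()[:,1]; return np.arctan2(y[1],y[0])
def plan(target,yaw,claw,step=4.8):
    """print calls (<=5 rows) from here to target TCP with tool y at angle yaw (world)"""
    o=bot.get_obs(); p=np.array(o['eef_pos']); a=toolyaw(o['tool_rot']); print('at',p,round(a,4),'t',o['clock'],'w',o['grip_width'])
    d=np.array(target)-p; da=yaw-a
    n=max(1,int(np.ceil(max(np.linalg.norm(d)*100/step,abs(da)/.14))))
    nc=-(-n//5); k=0
    while k<n:
        m=min(5,n-k); a0=a+da*k/n; B=np.array([[np.sin(a0),-np.cos(a0),0],[np.cos(a0),np.sin(a0),0],[0,0,-1]])
        print('; '.join(f'{claw} %.2f %.2f %.2f %.3f'%(*(B@d*100*j/n),-da*j/n) for j in range(1,m+1))); k+=m
E
python3 - <<'E'
from h import *
o=bot.get_obs(); M=R.from_quat(o['tool_rot']).as_matrix(); print(M)
plan([.55,-.34,.25],1.43,-1)
E
```

```text
[[-0.9328  0.3605  0.    ]
 [ 0.3605  0.9328  0.0001]
 [-0.      0.0001 -1.    ]]
at [0.1802 0.4664 0.2313] 1.202 t 0.9 w 0.08510050471775045
-1 3.35 -3.26 -0.10 -0.012; -1 6.69 -6.51 -0.20 -0.024; -1 10.04 -9.77 -0.29 -0.036; -1 13.38 -13.03 -0.39 -0.048; -1 16.73 -16.29 -0.49 -0.060
-1 3.14 -3.45 -0.10 -0.012; -1 6.29 -6.90 -0.20 -0.024; -1 9.43 -10.36 -0.29 -0.036; -1 12.58 -13.81 -0.39 -0.048; -1 15.72 -17.26 -0.49 -0.060
-1 2.93 -3.63 -0.10 -0.012; -1 5.86 -7.27 -0.20 -0.024; -1 8.79 -10.90 -0.29 -0.036; -1 11.73 -14.54 -0.39 -0.048; -1 14.66 -18.17 -0.49 -0.060
-1 2.71 -3.80 -0.10 -0.012; -1 5.42 -7.61 -0.20 -0.024; -1 8.12 -11.41 -0.29 -0.036; -1 10.83 -15.21 -0.39 -0.048
```

```bash
sed -i 's/B=np.array(\[\[np.sin(a0),-np.cos(a0),0\]/B=np.array([[-np.sin(a0),np.cos(a0),0]/' h.py
python3 - <<'E'
from h import *
plan([.55,-.34,.25],1.43,-1)
E
```

```text
at [0.1802 0.4664 0.2313] 1.202 t 0.9 w 0.08510050471775045
-1 -3.35 -3.26 -0.10 -0.012; -1 -6.69 -6.51 -0.20 -0.024; -1 -10.04 -9.77 -0.29 -0.036; -1 -13.38 -13.03 -0.39 -0.048; -1 -16.73 -16.29 -0.49 -0.060
-1 -3.14 -3.45 -0.10 -0.012; -1 -6.29 -6.90 -0.20 -0.024; -1 -9.43 -10.36 -0.29 -0.036; -1 -12.58 -13.81 -0.39 -0.048; -1 -15.72 -17.26 -0.49 -0.060
-1 -2.93 -3.63 -0.10 -0.012; -1 -5.86 -7.27 -0.20 -0.024; -1 -8.79 -10.90 -0.29 -0.036; -1 -11.73 -14.54 -0.39 -0.048; -1 -14.66 -18.17 -0.49 -0.060
-1 -2.71 -3.80 -0.10 -0.012; -1 -5.42 -7.61 -0.20 -0.024; -1 -8.12 -11.41 -0.29 -0.036; -1 -10.83 -15.21 -0.39 -0.048
```

>>> send_rows(
  motion="-1 -3.35 -3.26 -0.1 -0.012; -1 -6.7 -6.5 -0.2 -0.024; -1 -10 -9.8 -0.3 -0.036; -1 -13.4 -13 -0.4 -0.048; -1 -16.7 -16.3 -0.5 -0.06",
)

```text
clock: 1.4
eef_pos: [0.2777, 0.2526, 0.2365]
tool_rot: [0.153, 0.988, 0.0, 0.0]
ft_force: [1.9, -0.5, 0.7]
grip_width: 0.0853
grasp_force: 0.0
```

>>> send_rows(
  motion="-1 -3.15 -3.45 -0.1 -0.012; -1 -6.3 -6.9 -0.2 -0.024; -1 -9.4 -10.4 -0.3 -0.036; -1 -12.6 -13.8 -0.4 -0.048; -1 -15.7 -17.3 -0.5 -0.06",
)

```text
clock: 1.9
eef_pos: [0.3749, 0.0398, 0.2418]
tool_rot: [0.124, 0.992, 0.0, 0.001]
ft_force: [0.8, 0.4, 0.7]
grip_width: 0.085
grasp_force: 0.0
```

>>> send_rows(
  motion="-1 -2.9 -3.6 -0.1 -0.012; -1 -5.9 -7.3 -0.2 -0.024; -1 -8.8 -10.9 -0.3 -0.036; -1 -11.7 -14.5 -0.4 -0.048; -1 -14.7 -18.2 -0.5 -0.06",
)

```text
clock: 2.4
eef_pos: [0.4724, -0.1729, 0.2465]
tool_rot: [0.094, 0.996, 0.0, 0.0]
ft_force: [0.7, 1.4, 0.8]
grip_width: 0.0856
grasp_force: 0.0
```

>>> send_rows(
  motion="-1 -2.7 -3.8 -0.1 -0.012; -1 -5.4 -7.6 -0.2 -0.024; -1 -8.1 -11.4 -0.3 -0.036; -1 -10.8 -15.2 -0.4 -0.048; -1 -10.8 -15.2 -0.4 -0.048",
)

```text
clock: 2.9
eef_pos: [0.5505, -0.3458, 0.2461]
tool_rot: [0.073, 0.997, 0.0, -0.001]
ft_force: [-0.3, 0.5, -0.1]
grip_width: 0.0854
grasp_force: 0.0
```

Run:
```python
from h import *
o=bot.get_obs(); print(o['eef_pos'],toolyaw(o['tool_rot']),o['clock'],o['joint_pos'],o['joint_vel'])
im,K,Wi=cam('wrist'); np.savez('w1.npz',im=im,K=K,Wi=Wi)
im=im.copy()[:,:,::-1].copy()
cv2.imwrite('pics/w1.png',im)
```

```text
[ 0.5505 -0.3458  0.2461] 1.4251843996715317 2.9 [-0.5603  0.5543  0.5106  1.5294 -0.0012 -0.4146] [ 0.0468 -0.084  -0.1104  0.0213  0.0359  0.0315]
```

View pics/w1.png

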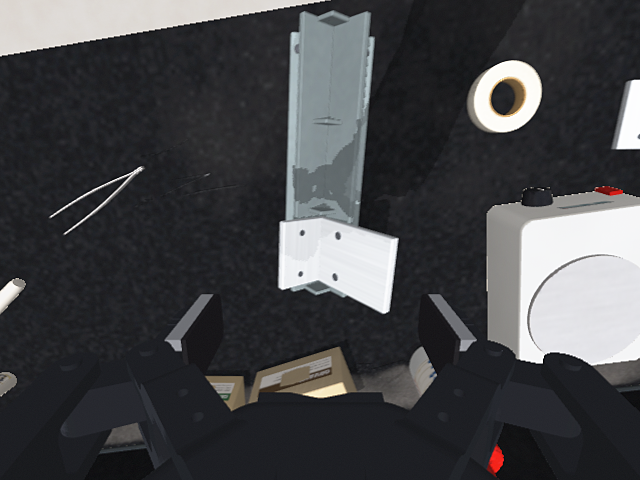

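The wrist picture shows the V running from about (335,15) at the near end, with the middle fin at (325,121) and the third fin at (320,208). The pattern bracket is at (335,255). I'll fit a cradle model to this.

Run:
```python
from h import *
d=np.load('w1.npz'); im,K,Wi=d['im'],d['K'],d['Wi']
T=np.radians(-40)
g=im.min(2); print('bench',g[100:140,220:260].mean(),'cradle',g[60:100,310:330].mean(), g[170,330],'pat',g[260,365])
win=(262,2,150,318); u,v,w,h=win
m=white(im,win,60,100)
rt=R.from_euler('X',T)
L=.131
def model(p,dx,t=.004,Lb=.131):
    tilt=[box(-L,L,0,t,0,.04),box(-L,L,-.035,0,-t,0)]
    P=[place(b+[0,0,0],p,T,.04) for b in tilt]
    P+= [place(box(-Lb,Lb,-.043,.043,0,.004),p)]
    P+= [place(box(f-.002,f+.002,-.014,.014,.045,.06),p) for f in (-.129,.129)]
    P+= [place(b+[.086+dx,0,0],p,T,.04) for b in BR]
    return P
def cost(q):
    return np.abs(sil(model(q[:3],q[3],q[4],q[5]),K,Wi,win)-m).sum()/m.sum()
q=np.array([.503,-.338,-.145,0,.004,.131])
for k in range(4):
    s=np.vstack([q]+[q+np.eye(6)[i]*[.01,.01,.08,.004,.002,.004][i]*(-.6)**k for i in range(6)])
    r=minimize(cost,q,method='Nelder-Mead',options=dict(initial_simplex=s,maxiter=1500,xatol=1e-5,fatol=1e-6)); q=r.x
print(q,r.fun)
# pattern alone
wp=(270,210,140,108); 
for lo,hi in [(150,190),(170,205)]:
    print('pat',fit([(white(im,wp,lo,hi),K,Wi,wp)],[.587,-.35,-.14],T,.04))
c,s_=np.cos(q[2]),np.sin(q[2])
ph=q[:2]+np.array([c,s_])*(.086+q[3]); print('pattern heel',ph)
o=im[:,:,::-1].copy()
for P in model(q[:3],q[3],q[4],q[5]):
    cv2.polylines(o,[cv2.convexHull(proj(P,K,Wi).astype(np.float32)).astype(int)],1,(0,0,255),1)
for f in(-.129,-.043,.043,.129):
    a=proj(place(np.array([[f,0,0],[f,0,.02],[f,-.02,0]]),q,T,.04),K,Wi).astype(int); cv2.polylines(o,[a[[1,0,2]]],0,(0,255,0),1)
cv2.imwrite('pics/fit.png',cv2.resize(o[0:320,240:430],None,fx=1.85*1,fy=1.85,interpolation=cv2.INTER_CUBIC))
```

```text
bench 42.40625 cradle 134.255 98 pat 241
[ 0.5033 -0.3339 -0.2014  0.0002  0.0057  0.1318] 0.02973089427401908
pat (array([ 0.589 , -0.3513, -0.1891]), np.float64(0.05565430044498229))
pat (array([ 0.5893, -0.3515, -0.1851]), np.float64(0.06531194427309248))
pattern heel [ 0.5878 -0.3512]
```

View pics/fit.png

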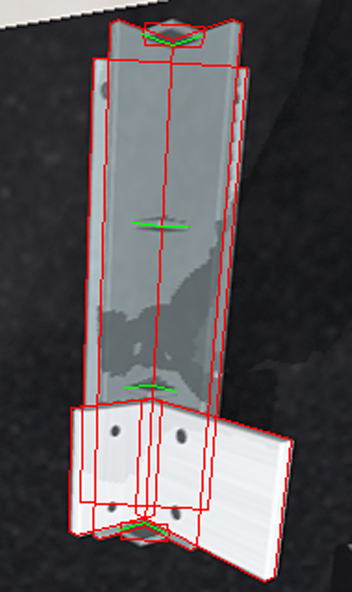

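The model fits well (3 % residual). Cradle centre is at (0.503,-0.334) with yaw -0.20, so place_middle is (0.503,-0.334) and place_near is (0.419,-0.317). Next I'll grasp b2.

Run:
```python
from h import *
plan([.503,.044,.2],1.443,-1)
```

```text
at [ 0.5496 -0.3431  0.2471] 1.4267 t 2.95 w 0.08541763071064858
-1 1.13 4.18 0.52 -0.002; -1 2.26 8.36 1.05 -0.004; -1 3.39 12.55 1.57 -0.005; -1 4.52 16.73 2.09 -0.007; -1 5.65 20.91 2.62 -0.009
-1 1.09 4.19 0.52 -0.002; -1 2.18 8.38 1.05 -0.004; -1 3.28 12.58 1.57 -0.005; -1 4.37 16.77 2.09 -0.007
```

>>> send_rows(
  motion="-1 1.1 4.2 0.5 0; -1 2.3 8.4 1 -0.004; -1 3.4 12.6 1.5 -0.005; -1 4.5 16.7 2.1 -0.007; -1 5.7 20.9 2.6 -0.009",
)

```text
clock: 3.45
eef_pos: [0.5211, -0.123, 0.2247]
tool_rot: [0.065, 0.998, 0.0, 0.0]
ft_force: [1.2, 0.8, 0.8]
grip_width: 0.0854
grasp_force: 0.0
```

Run:
```python
from h import *
vision.camera('top') # settle 0.05 s
im,K,Wi=cam('wrist'); cv2.imwrite('pics/w2.png',im[:,:,::-1])
P=np.vstack([place(b,[.5037,.0482,-.128]) for b in BR]); q=proj(P,K,Wi); a,b=q.min(0).astype(int)-12,q.max(0).astype(int)+12; print(a,b)
a=np.maximum(a,0); b=np.minimum(b,[640,480])
win=(*a,*(b-a))
for l in [(60,150),(100,180)]: print(fit([(white(im,win,*l),K,Wi,win)],[.5037,.0482,-.128]))
plan([.503,.044,.2],1.443,-1)
```

```text
[402 131] [539 242]
(array([ 0.5051,  0.0465, -0.1299]), np.float64(0.163608165705845))
(array([ 0.5048,  0.0466, -0.1249]), np.float64(0.5172807980017156))
at [ 0.5201 -0.1198  0.2245] 1.4464 t 3.55 w 0.08587402334448871
-1 0.93 4.01 0.61 0.001; -1 1.86 8.02 1.22 0.002; -1 2.80 12.03 1.84 0.003; -1 3.73 16.04 2.45 0.003
```

>>> send_rows(
  motion="-1 0.9 4 0.6 0.001; -1 1.8 8 1.2 0.002; -1 2.7 12 1.8 0.003; -1 3.6 15.9 2.4 0.003; -1 3.6 15.9 2.4 0.003",
)

```text
clock: 4.05
eef_pos: [0.5059, 0.0408, 0.2002]
tool_rot: [0.064, 0.998, 0.001, -0.001]
ft_force: [0.6, -1.2, 0.1]
grip_width: 0.0855
grasp_force: 0.0
```

Run:
```python
from h import *
vision.camera('top')
plan([.504,.043,.062],1.443,-1)
```

```text
at [0.5065 0.0389 0.2005] 1.4408 t 4.1 w 0.08559184742902669
-1 0.10 0.13 4.62 -0.001; -1 0.20 0.25 9.24 -0.001; -1 0.30 0.38 13.85 -0.002
```

>>> send_rows(
  motion="-1 0.2 0.3 4.6 0; -1 0.2 0.3 9.2 0; -1 0.2 0.3 13.8 0; -1 0.2 0.3 13.8 0",
)

```text
clock: 4.5
eef_pos: [0.5004, 0.0385, 0.0572]
tool_rot: [0.068, 0.998, -0.001, -0.006]
ft_force: [-1.8, -0.2, 0.9]
grip_width: 0.0854
grasp_force: 0.0
```

>>> send_rows(
  motion="1 0 0 0 0; 1 0 0 0 0; 1 0 0 0 0; 1 0 0 0 0; 1 0 0 0 0",
)

```text
clock: 5.0
eef_pos: [0.5069, 0.0401, 0.0636]
tool_rot: [0.067, 0.998, 0.0, 0.001]
ft_force: [-0.1, 3.4, 0.5]
grip_width: 0.0123
grasp_force: 1.0
```

>>> send_rows(
  motion="1 0 0 0 0; 1 0 0 0 0; 1 0 0 0 0; 1 0 0 0 0; 1 0 0 0 0",
)

```text
clock: 5.5
eef_pos: [0.5068, 0.0402, 0.0633]
tool_rot: [0.067, 0.998, 0.0, 0.001]
ft_force: [-0.9, 0.4, 5.9]
grip_width: 0.0074
grasp_force: 61.2
```

Run:
```python
from h import *
vision.camera('top')
o=bot.get_obs(); print(o['eef_pos'],toolyaw(o['tool_rot']),o['grip_width'],o['grasp_force'],o['ft_force'])
```

```text
[0.5068 0.0402 0.0633] 1.4362666549643741 0.0074453689825968936 61.2252402305603 [-0.5943  1.0376  5.4722]
```

>>> send_rows(
  motion="1 0 0 -3 0; 1 0 0 -7.5 0; 1 0 0 -12 0; 1 0 0 -12 0",
)

```text
clock: 5.95
eef_pos: [0.51, 0.0403, 0.1885]
tool_rot: [0.067, 0.998, 0.001, 0.006]
ft_force: [1.8, 0.6, -1.3]
grip_width: 0.0072
grasp_force: 60.1
```

Run:
```python
from h import *
plan([.508,-.322,.183],1.369,1)
```

```text
at [0.51   0.0403 0.1885] 1.4361 t 5.95 w 0.0071644498304765224
1 -0.58 -4.49 0.07 0.008; 1 -1.17 -8.98 0.14 0.017; 1 -1.75 -13.47 0.21 0.025; 1 -2.33 -17.96 0.28 0.034; 1 -2.92 -22.45 0.34 0.042
1 -0.77 -4.46 0.07 0.008; 1 -1.54 -8.92 0.14 0.017; 1 -2.31 -13.39 0.21 0.025
```

>>> send_rows(
  motion="1 -0.6 -4.5 0 0.008; 1 -1.2 -9 0 0.017; 1 -1.8 -13.5 0 0.025; 1 -2.4 -18 0 0.034; 1 -3 -22.5 0 0.042",
)

```text
clock: 6.45
eef_pos: [0.5043, -0.1884, 0.1807]
tool_rot: [0.088, 0.996, 0.0, -0.001]
ft_force: [1.5, 0.3, -1.3]
grip_width: 0.0072
grasp_force: 60.2
```

>>> send_rows(
  motion="1 -0.8 -4.5 0 0.008; 1 -1.6 -8.9 0 0.017; 1 -2.4 -13.4 0 0.025; 1 -2.4 -13.4 0 0.025; 1 -2.4 -13.4 0 0.025",
)

```text
clock: 6.95
eef_pos: [0.5043, -0.3237, 0.1802]
tool_rot: [0.102, 0.995, 0.001, -0.002]
ft_force: [-1.0, 0.3, -1.6]
grip_width: 0.0073
grasp_force: 60.3
```

```bash
cat > held.py <<'E'
from h import *
import sys
C=np.array([.5033,-.3339,-.2014]); zg=float(sys.argv[1])
t=cam('top'); s=cam('scene'); o=bot.get_obs(); p=o['eef_pos']; z=p[2]-zg
print('tcp',p,toolyaw(o['tool_rot'])-np.pi/2,'z heel',z)
for im,K,Wi in (t,s): 
    pass
for n,c in zip(('top','scene','wrist'),(t,s,cam('wrist'))):
    p0=[p[0]-.001,p[1]+.004,toolyaw(o['tool_rot'])-np.pi/2]
    q=proj(np.vstack([place(b,p0,0,z) for b in BR]),c[1],c[2]); print(n,q.min(0),q.max(0))
    I=c[0].copy()[:,:,::-1].copy()
    for b in BR: cv2.polylines(I,[cv2.convexHull(proj(place(b,p0,0,z),c[1],c[2]).astype(np.float32)).astype(int)],1,(0,0,255),1)
    a=np.clip(q.mean(0).astype(int)-[65,100],0,[510,280]); globals()['I'+n]=cv2.resize(I[a[1]:a[1]+200,a[0]:a[0]+130],None,fx=2,fy=2,interpolation=cv2.INTER_CUBIC)
cv2.imwrite(f'pics/held{o["clock"]:.1f}.png',np.hstack([Itop,Iscene,Iwrist])); print(f'pics/held{o["clock"]:.1f}.png')
E
python3 held.py .0633; mv pics/held*.png pics/held_a.png
```

```text
tcp [ 0.5049 -0.322   0.181 ] -0.2011750988964427 z heel 0.11774021487322545
top [461.39   224.5244] [486.2818 261.9754]
scene [476.5097 300.5362] [529.8748 379.3376]
wrist [234.7735 199.0574] [331.0016 415.3107]
pics/held7.0.png
```

View pics/held_a.png

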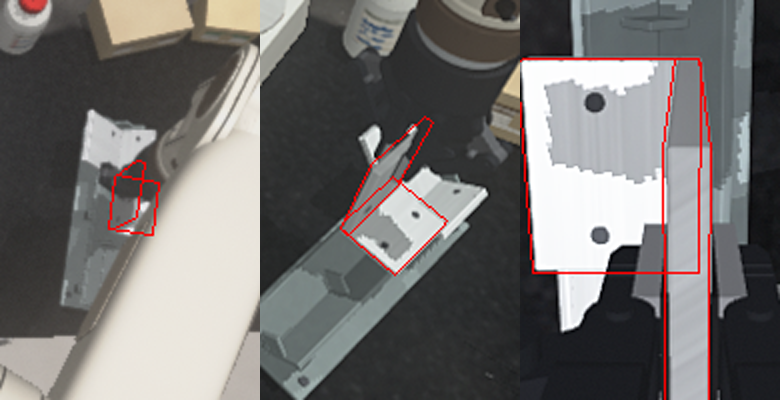

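The held bracket matches its predicted outline in the wrist view, with the short leg's near edge at crop row 58. Lowering it into the V.

>>> send_rows(
  motion="1 -0.25 0 2 0; 1 -0.25 0 4 0; 1 -0.25 0 5 0; 1 -0.25 0 5.2 0; 1 -0.25 0 5.2 0",
)

```text
clock: 7.6
eef_pos: [0.5082, -0.3229, 0.1305]
tool_rot: [0.1, 0.995, 0.0, -0.0]
ft_force: [-0.3, 0.4, -1.5]
grip_width: 0.0071
grasp_force: 60.3
```

Run:
```python
from h import *
C=np.array([.5033,-.3339,-.2014]); P=[]
for i in range(4):
    o=bot.get_obs(); vision.camera('top'); P.append(o['eef_pos'])
    print(o['eef_pos'],o['ft_force'])
p=np.mean(P[1:],0); d=p[:2]-C[:2]; c,s=np.cos(C[2]),np.sin(C[2]); print('cradle',c*d[0]+s*d[1],-s*d[0]+c*d[1]+.004,'heel z',p[2]-.0633,toolyaw(o['tool_rot'])-np.pi/2)
```

```text
[ 0.5082 -0.3229  0.1305] [-0.2718  0.3578 -1.4825]
[ 0.5085 -0.3234  0.1311] [-0.3885 -0.3573 -1.6565]
[ 0.5087 -0.3237  0.1315] [ 0.686   0.3447 -0.8842]
[ 0.5087 -0.3239  0.1315] [-0.2984 -0.1218 -1.6631]
cradle 0.0031973107653936604 0.015077645371684505 heel z 0.0680825474196875 -0.20150135094259247
```

>>> send_rows(
  motion="1 0.2 0 0.2 0; 1 0.2 0 0.4 0; 1 0.2 0 0.4 0; -1 0.2 0 0.4 0; -1 0.2 0 0.4 0",
)

```text
clock: 8.3
eef_pos: [0.5063, -0.3234, 0.1266]
tool_rot: [0.101, 0.995, -0.0, 0.0]
ft_force: [-0.2, -0.4, -0.6]
grip_width: 0.0356
grasp_force: 0.1
```

>>> send_rows(
  motion="-1 0 0 0 0; -1 0 0 0 0; -1 0 0 0 0; -1 0 0 0 0",
)

```text
clock: 8.7
eef_pos: [0.5061, -0.3233, 0.1264]
tool_rot: [0.101, 0.995, -0.0, 0.0]
ft_force: [0.1, 1.3, 0.1]
grip_width: 0.0854
grasp_force: 0.0
```

Run:
```python
from h import *
s=cam('scene'); w=cam('wrist'); print(bot.get_obs()['ft_force'],bot.get_obs()['eef_pos'])
a=cv2.resize(s[0][270:450,410:560,::-1],None,fx=2.6,fy=2.6); b=cv2.resize(w[0][0:480,190:480,::-1],(283,468))
cv2.imwrite('pics/rel.png',np.hstack([a,b]))
```

```text
[ 0.132   0.2522 -0.012 ] [ 0.5061 -0.3233  0.1264]
```

View pics/rel.png

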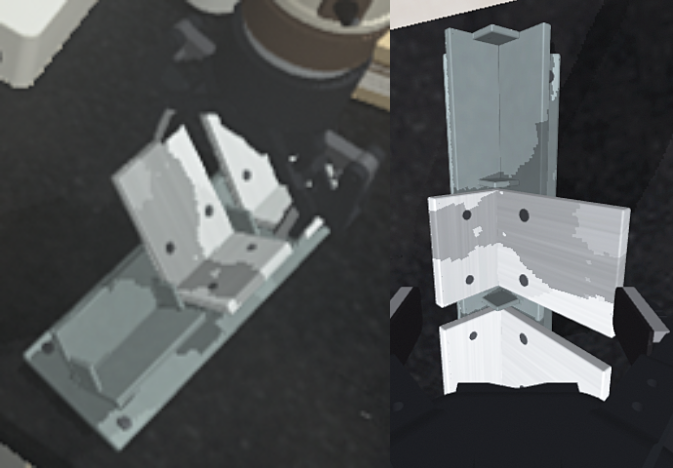

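The bracket swung down into the middle place and lies parallel to the pattern. I'll lift and check it by fit.

>>> send_rows(
  motion="-1 0 0 4 0; -1 0 0 4 0",
)

```text
clock: 9.0
eef_pos: [0.5079, -0.3255, 0.0865]
tool_rot: [0.101, 0.995, -0.002, 0.002]
ft_force: [0.7, -1.7, 1.9]
grip_width: 0.0854
grasp_force: 0.9
```

I got the sign wrong: +z is down, so that moved the open fingers 4 cm lower, with only light contact. Now raising.

>>> send_rows(
  motion="-1 0 0 -4 0; -1 0 0 -8 0; -1 0 0 -12 0; -1 0 0 -14 0; -1 0 0 -14 0",
)

```text
clock: 9.5
eef_pos: [0.5077, -0.3244, 0.2305]
tool_rot: [0.101, 0.995, -0.002, 0.003]
ft_force: [0.5, -0.4, -0.4]
grip_width: 0.0855
grasp_force: 0.0
```

```bash
cat > chk.py <<'E'
from h import *
import sys
C=np.array([.5033,-.3339,-.2014]); xs=[float(a) for a in sys.argv[1:]]
vision.camera('top'); im,K,Wi=cam('wrist'); T=np.radians(-40); c,s=np.cos(C[2]),np.sin(C[2])
for x in xs:
    p0=[C[0]+c*x,C[1]+s*x,C[2]]
    q=proj(np.vstack([place(b,p0,T,.04) for b in BR]),K,Wi); a=np.maximum(q.min(0).astype(int)-8,0); b=np.minimum(q.max(0).astype(int)+8,[640,480]); win=(*a,*(b-a)); print(win)
    def cost(v): return np.abs(sil([place(bb,v[:3],v[3],v[4]) for bb in BR],K,Wi,win)-m).sum()/m.sum()
    for l in [(150,190),(170,205)]:
        m=white(im,win,*l)
        p,f=fit([(m,K,Wi,win)],p0,T,.04); d=p[:2]-C[:2]; print(x,'cradle xy',c*d[0]+s*d[1],-s*d[0]+c*d[1],'yaw',p[2]-C[2],f)
        v0=np.r_[p,T,.04]; S=np.vstack([v0]+[v0+np.eye(5)[i]*[.004,.004,.04,.08,.004][i] for i in range(5)])
        r=minimize(cost,v0,method='Nelder-Mead',options=dict(initial_simplex=S,maxiter=800)); print('  free tilt',np.degrees(r.x[3]),r.x[4],r.fun)
E
python3 chk.py 0 .086; python3 -c "
from h import *
plan([.47,-.1,.22],1.55,-1)"
```

```text
(np.int64(252), np.int64(171), np.int64(146), np.int64(114))
0.0 cradle xy 0.0002969679167369411 0.004607402304577518 yaw 0.07270699278032913 0.46261729613088226
  free tilt -59.33547366990083 0.04287283641100639 0.39029127341967823
0.0 cradle xy 0.0128055169208641 0.033315604567095446 yaw 0.3356053280109945 0.6515670951710177
  free tilt -82.03976374347218 0.021320239504272816 0.6380948625076565
(np.int64(257), np.int64(253), np.int64(135), np.int64(122))
0.086 cradle xy 0.08830467271302617 -0.0003865931578529852 yaw 0.036475820513382134 0.1614092950597319
  free tilt -42.93055939841539 0.030233798090675855 0.12891405057747787
0.086 cradle xy 0.08877946905790855 -0.0004177452888431202 yaw 0.037180565465151 0.16102923894138108
  free tilt -43.43051790183225 0.02861012528210752 0.12348613680417872
at [ 0.5059 -0.3232  0.2259] 1.369 t 9.6 w 0.08541127769163129
-1 1.60 4.23 0.12 -0.036; -1 3.20 8.46 0.24 -0.072; -1 4.79 12.69 0.36 -0.109; -1 6.39 16.92 0.48 -0.145; -1 7.99 21.15 0.59 -0.181
```

```bash
python3 -c "
from h import *
plan([.475,.27,.2],1.786,-1)"
```

```text
at [ 0.5059 -0.3232  0.2259] 1.369 t 9.6 w 0.08541127769163129
-1 1.15 4.42 0.20 -0.032; -1 2.29 8.85 0.40 -0.064; -1 3.44 13.27 0.60 -0.096; -1 4.59 17.69 0.80 -0.128; -1 5.74 22.11 1.00 -0.160
-1 0.43 4.55 0.20 -0.032; -1 0.85 9.10 0.40 -0.064; -1 1.28 13.65 0.60 -0.096; -1 1.71 18.20 0.80 -0.128; -1 2.13 22.75 1.00 -0.160
-1 -0.31 4.56 0.20 -0.032; -1 -0.61 9.12 0.40 -0.064; -1 -0.92 13.68 0.60 -0.096
```

>>> send_rows(
  motion="-1 1.15 4.4 0.2 -0.032; -1 2.3 8.85 0.4 -0.064; -1 3.45 13.3 0.6 -0.096; -1 4.6 17.7 0.8 -0.128; -1 5.7 22.1 1 -0.16",
)

```text
clock: 10.1
eef_pos: [0.4926, -0.0934, 0.2138]
tool_rot: [0.02, 1.0, 0.0, -0.002]
ft_force: [1.1, -0.8, -0.2]
grip_width: 0.085
grasp_force: 0.0
```

>>> send_rows(
  motion="-1 0.4 4.55 0.2 -0.032; -1 0.85 9.1 0.4 -0.064; -1 1.3 13.65 0.6 -0.096; -1 1.7 18.2 0.8 -0.128; -1 2.1 22.7 1 -0.16",
)

```text
clock: 10.6
eef_pos: [0.4811, 0.1338, 0.2039]
tool_rot: [-0.06, 0.998, -0.001, -0.002]
ft_force: [0.9, 0.0, -0.6]
grip_width: 0.0854
grasp_force: 0.0
```

Run:
```python
from h import *
C=np.array([.5033,-.3339,-.2014]); c,s_=np.cos(C[2]),np.sin(C[2]); T=np.radians(-40)
vision.camera('top'); t=cam('top'); s=cam('scene'); w=cam('wrist')
# cradle picture with model overlay
out=[]
for (im,K,Wi),(u,v,ww,hh),f in ((t,(430,190,70,120),5),(s,(410,285,150,170),3.2)):
    I=cv2.resize(im[v:v+hh,u:u+ww,::-1],None,fx=f,fy=f,interpolation=cv2.INTER_CUBIC)
    for x in (0,.086):
        for b in BR:
            q=(proj(place(b,[C[0]+c*x,C[1]+s_*x,C[2]],T,.04),K,Wi)-[u-.5,v-.5])*f
            cv2.polylines(I,[cv2.convexHull(q.astype(np.float32)).astype(int)],1,(0,0,255),1)
    out.append(cv2.copyMakeBorder(I,0,600-I.shape[0],0,0,cv2.BORDER_CONSTANT) if I.shape[0]<600 else I[:600])
cv2.imwrite('pics/mid.png',np.hstack(out)[:,:800])
for n,(im,K,Wi),l in (('top',t,(60,150)),('scene',s,(60,150)),('wrist',w,(60,150))):
    p0=[.474,.274,.2155]; q=proj(np.vstack([place(b,p0) for b in BR]),K,Wi); m=4 if n!='wrist' else 12
    a=np.maximum(q.min(0).astype(int)-m,0); b=np.minimum(q.max(0).astype(int)+m,[640,480]); win=(*a,*(b-a))
    print(n,win,fit([(white(im,win,*l),K,Wi,win)],p0))
plan([.475,.27,.2],1.786,-1)
```

```text
top (np.int64(231), np.int64(245), np.int64(38), np.int64(39)) (array([0.474 , 0.274 , 0.2164]), np.float64(0.37106019217609165))
scene (np.int64(227), np.int64(201), np.int64(49), np.int64(64)) (array([0.4741, 0.2733, 0.2356]), np.float64(0.09710039444667064))
wrist (np.int64(386), np.int64(178), np.int64(127), np.int64(127)) (array([0.4755, 0.2721, 0.2278]), np.float64(0.21634331992242095))
at [0.4815 0.133  0.2042] 1.6917 t 10.8 w 0.08546840264712602
-1 -0.34 4.56 0.14 -0.031; -1 -0.67 9.12 0.28 -0.063; -1 -1.01 13.68 0.42 -0.094
```

View pics/mid.png

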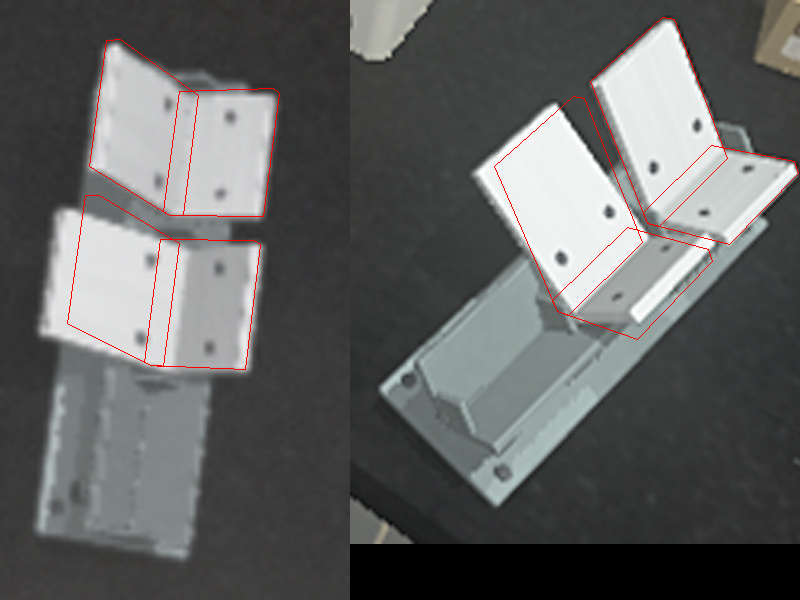

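The overlay shows the middle bracket leaning too far left, with its short leg lifted off the right wall. I'll fit its full pose.

```bash
cat > six.py <<'E'
from h import *
import sys
C=np.array([.5033,-.3339,-.2014]); CR=R.from_euler('Z',C[2])
def pose(b,v): # v: cradle x,y,z, yaw,tilt,pitch rel. (intrinsic ZXY)
    return CR.apply(R.from_euler('ZXY',v[3:]).apply(b)+v[:3])+[C[0],C[1],0]
def six(views,v0,others=()):
    O=[pose(b,o) for o in others for b in BR]
    def cost(v): 
        P=O+[pose(b,v) for b in BR]
        return sum(np.abs(sil(P,K,Wi,win)-m).sum()/m.sum() for m,K,Wi,win in views)
    v=np.array(v0)
    for k in range(4):
        S=np.vstack([v]+[v+np.eye(6)[i]*[.006,.006,.006,.08,.2,.05][i]*(-.7)**k for i in range(6)])
        r=minimize(cost,v,method='Nelder-Mead',options=dict(initial_simplex=S,maxiter=500,xatol=1e-5,fatol=1e-5)); v=r.x
    return v,r.fun
T=np.radians(-40)
def view(c,win,lo,hi): return (white(c[0],win,lo,hi),c[1],c[2],win)
E
cat > mid.py <<'E'
from six_ import *
E
mv six.py six_.py; rm mid.py
python3 - <<'E'
from six_ import *
t=cam('top'); s=cam('scene')
g=t[0].min(2); print('short leg',g[240:256,470:476].mean(),'cradle',g[275:290,450:465].mean())
g=s[0].min(2); print('short leg',[int(g[285+int(y/3.2),410+int((x-350)/3.2)]) for x,y in ((640,275),(620,285),(590,300),(660,260))],'cradle',int(g[285+120,410+33]))
pat=[.086,0,.04,0,T,0]
for n,lt,ls in (('both',(140,160),(140,160)),):
    V=[view(t,(434,192,56,74),*lt),view(s,(442,284,122,105),*ls)]
    for k,vv in (('top',V[:1]),('scene',V[1:]),('both',V)):
        v,f=six(vv,[0,.005,.045,0,np.radians(-52),0],[pat]); print(k,v[:3],np.degrees(v[3:]),f)
E
```

```text
short leg 163.17708333333334 cradle 126.43111111111111
short leg [161, 161, 150, 162] cradle 144
top [-0.0086 -0.0026  0.0579] [ -0.4865 -53.1371   0.1579] 0.07315316177031041
scene [-0.0084 -0.0128  0.0598] [  9.0533 -54.398    3.2957] 0.1617463680187659
both [-0.0064 -0.0116  0.0498] [  1.8648 -58.7753   2.9968] 0.26214568160077184
```

```bash
python3 -c "
from h import *
plan([.45,-.25,.25],1.369,1)"
```

```text
at [0.4822 0.1314 0.205 ] 1.6881 t 10.9 w 0.08523511768934458
1 0.85 -4.17 -0.50 0.035; 1 1.70 -8.33 -1.00 0.071; 1 2.55 -12.50 -1.50 0.106; 1 3.41 -16.67 -2.00 0.142; 1 4.26 -20.83 -2.50 0.177
1 0.10 -4.25 -0.50 0.035; 1 0.21 -8.50 -1.00 0.071; 1 0.31 -12.75 -1.50 0.106; 1 0.41 -17.01 -2.00 0.142
```

>>> send_rows(
  motion="1 0.85 -4.2 -0.5 0.035; 1 1.7 -8.3 -1 0.071; 1 2.55 -12.5 -1.5 0.106; 1 3.4 -16.7 -2 0.142; 1 4.3 -20.8 -2.5 0.177",
)

```text
clock: 11.4
eef_pos: [0.4637, -0.0826, 0.2313]
tool_rot: [0.032, 0.999, -0.0, -0.0]
ft_force: [1.3, -0.9, 0.6]
grip_width: 0.0121
grasp_force: 0.0
```

>>> send_rows(
  motion="1 0.1 -4.25 -0.5 0.035; 1 0.2 -8.5 -1 0.071; 1 0.3 -12.7 -1.5 0.106; 1 0.4 -17 -2 0.142; 1 0.4 -17 -2 0.142",
)

```text
clock: 11.9
eef_pos: [0.4491, -0.2551, 0.2514]
tool_rot: [0.106, 0.994, -0.001, 0.0]
ft_force: [-0.5, 0.9, 0.1]
grip_width: 0.0001
grasp_force: 0.0
```

Run:
```python
from six_ import *
vision.camera('top'); vision.camera('top'); w=cam('wrist'); t=cam('top')
np.savez('w3.npz',im=w[0],K=w[1],Wi=w[2])
pat=[.086,0,.04,0,T,0]
q=proj(np.vstack([pose(b,v) for b in BR for v in ([-.007,0,.055,0,np.radians(-54),0],)]),w[1],w[2]); a=q.min(0).astype(int)-10; b=q.max(0).astype(int)+10; win=(*a,*(b-a)); print(win)
for l in ((135,155),(150,180)):
    V=[view(w,win,*l)]; v,f=six(V,[-.007,0,.055,0,np.radians(-54),0],[pat]); print('wrist',v[:3],np.degrees(v[3:]),f)
    Vt=V+[view(t,(434,192,56,74),140,160)]; v,f=six(Vt,[-.007,0,.055,0,np.radians(-54),0],[pat]); print('w+top',v[:3],np.degrees(v[3:]),f)
I=w[0][:,:,::-1].copy()
for vv in (v,pat):
  for b in BR: cv2.polylines(I,[cv2.convexHull(proj(pose(b,vv),w[1],w[2]).astype(np.float32)).astype(int)],1,(0,0,255),1)
a=np.maximum(a-60,0); I=I[a[1]:a[1]+300,a[0]:a[0]+320]; cv2.imwrite('pics/w3.png',cv2.resize(I,None,fx=2,fy=2)[:600,:800])
```

```text
(np.int64(200), np.int64(230), np.int64(141), np.int64(111))
wrist [ 0.0076 -0.0052  0.0372] [ -3.3549 -38.7429 -11.8086] 0.3859779408517329
w+top [-0.0452 -0.007   0.3511] [ -23.0201 -109.0183  -86.7746] 0.9358793995603627
wrist [ 0.008  -0.0218  0.0272] [  0.188  -63.9936   0.1001] 0.3635201924341797
w+top [-0.087  -0.0048  0.2755] [ 80.0316 -33.9009  20.0578] 1.0301953530661878
```

View pics/w3.png

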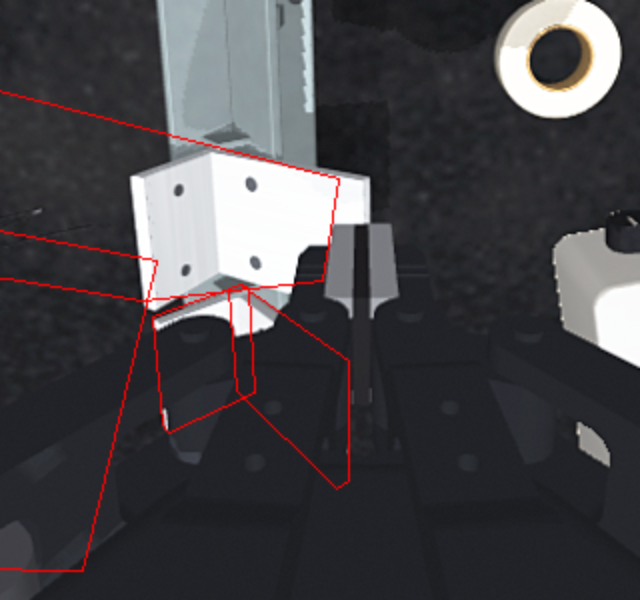

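The near face of the middle bracket is visible: inner corner at crop (213,152), long-leg tip at (369,177), short-leg tip at (133,177). The automatic fit failed because the gripper blocks part of the view. I'll solve the pose from corners picked in the three pictures.

```bash
cat > pts.py <<'E'
from six_ import *
from scipy.optimize import least_squares
def solve(obs,v0):
    def res(v): return np.concatenate([((proj(pose(np.array([b]),v),K,Wi)[0]-uv)/s) for b,uv,s,K,Wi in obs])
    r=least_squares(res,v0,loss='soft_l1'); return r.x,res(r.x).reshape(-1,2)
E
python3 - <<'E'
from pts import *
d=np.load('w3.npz'); w=(d['K'],d['Wi'])
def kw(n):
    m=vision.camera_model(n); f=240/np.tan(np.radians(m['fov_y']/2)); return (f,m['cx'],m['cy']),np.linalg.inv(m['world_from_camera'])
t,s=kw('top'),kw('scene')
IN=lambda x:(x,-.008,.008); LT=lambda x:(x,-.004,.1); ST=lambda x:(x,-.055,.004)
W=lambda X,Y:np.array([140+X/2,170+Y/2]); Tp=lambda X,Y:np.array([430-.4+X/5,190-.4+Y/5]); S=lambda X,Y:np.array([410-.3+(X-350)/3.2,285-.3+Y/3.2])
N,F=-.035,.035
obs=[(IN(N),W(213,152),1,*w),(IN(F),W(220,273),1,*w),(ST(N),W(134,177),1.5,*w),(LT(N),W(369,177),1.5,*w),
(LT(N),Tp(42,335),1,*t),(LT(F),Tp(60,209),1,*t),(ST(N),Tp(247,372),1,*t),(ST(F),Tp(262,244),1,*t),
(LT(N),S(474,173),1,*s),(LT(F),S(556,104),1,*s),(IN(F),S(645,240),1.5,*s),(IN(N),S(572,312),1.5,*s),((F,-.055,.008),S(716,236),1.5,*s),((N,-.055,.008),S(628,318),1.5,*s)]
for v0 in ([-.005,0,.05,0,np.radians(-50),0],):
    v,r=solve(obs,v0); print(v[:3],np.degrees(v[3:]));print(r.T)
E
```

```text
[-0.0013 -0.0108  0.0461] [ -3.1001 -58.0174  -3.3789]
[[-0.2412 -0.291   0.7245 -1.8498  0.6744  0.8584 -0.6692 -0.1934  0.2113
  -0.679   1.0723  0.3139 -1.6814  0.218 ]
 [-0.4926 -0.4359 -1.8441 -0.3379 -0.9692 -1.3448 -0.786  -0.7298  0.123
  -0.2983 -0.9895 -0.2429 -0.5492 -1.0094]]
```

The middle bracket is tilted 58° instead of 40°. Its heel rides 14 mm up the right wall while the leg leans on the left wall's edge, most likely because of my mistaken downward move. Pressing down on the short leg's tip should swing it home.

```bash
python3 -c "
from h import *
plan([.495,-.369,.15],1.369,1)"
```

```text
at [ 0.4499 -0.2488  0.2508] 1.3688 t 12.1 w -0.00020643270618394584
1 -1.71 -2.72 2.52 -0.000; 1 -3.41 -5.44 5.04 -0.000; 1 -5.12 -8.16 7.56 -0.000; 1 -6.83 -10.88 10.08 -0.000
```

>>> send_rows(
  motion="1 -1.7 -2.7 2.2 0; 1 -3.4 -5.4 4.4 0; 1 -5.1 -8.2 7 0; 1 -6.8 -10.9 10 0; 1 -6.8 -10.9 10 0",
)

```text
clock: 12.6
eef_pos: [0.4942, -0.3689, 0.1442]
tool_rot: [0.101, 0.995, 0.002, -0.004]
ft_force: [-1.2, 0.3, -0.9]
grip_width: 0.0002
grasp_force: 0.0
```

>>> send_rows(
  motion="1 0 0 2.5 0; 1 0 0 4 0; 1 0 0 5 0; 1 0 0 5.5 0; 1 0 0 5.5 0",
)

```text
clock: 13.1
eef_pos: [0.4958, -0.3683, 0.0966]
tool_rot: [0.1, 0.995, 0.0, -0.0]
ft_force: [0.4, -0.2, 0.5]
grip_width: -0.0001
grasp_force: 0.0
```

>>> send_rows(
  motion="1 0 0 0.4 0; 1 0 0 0.7 0; 1 0 0 1 0; 1 0 0 1 0",
)

```text
clock: 13.5
eef_pos: [0.4956, -0.369, 0.086]
tool_rot: [0.1, 0.995, 0.0, -0.0]
ft_force: [0.7, -1.0, 0.7]
grip_width: 0.0003
grasp_force: 0.1
```

>>> send_rows(
  motion="1 0 0 0.3 0; 1 0 0 0.6 0; 1 0 0 0.6 0; 1 0 0 0.6 0",
)

```text
clock: 13.9
eef_pos: [0.4959, -0.3697, 0.081]
tool_rot: [0.1, 0.995, -0.001, 0.0]
ft_force: [-1.1, -1.2, 4.9]
grip_width: -0.0001
grasp_force: 2.3
```

>>> send_rows(
  motion="1 0 0 0.2 0; 1 0 0 0.3 0; 1 0 0 0.3 0",
)

```text
clock: 14.2
eef_pos: [0.4959, -0.3708, 0.0798]
tool_rot: [0.101, 0.995, -0.002, 0.001]
ft_force: [-4.0, -1.5, 11.5]
grip_width: -0.0
grasp_force: 6.0
```

>>> send_rows(
  motion="1 0 0 -4 0; 1 0 0 -8.5 0; 1 0 0 -13 0; 1 0 0 -13 0",
)

```text
clock: 14.6
eef_pos: [0.4989, -0.3712, 0.2149]
tool_rot: [0.1, 0.995, -0.003, 0.006]
ft_force: [0.8, -0.5, 0.2]
grip_width: 0.0
grasp_force: 0.0
```

```bash
python3 -c "
from h import *
plan([.475,.27,.2],1.786,-1)"
```

```text
at [ 0.4989 -0.3712  0.2149] 1.37 t 14.6 w 4.632338545272576e-05
-1 1.08 4.45 0.11 -0.030; -1 2.16 8.91 0.21 -0.059; -1 3.24 13.36 0.32 -0.089; -1 4.32 17.82 0.42 -0.119; -1 5.40 22.27 0.53 -0.149
-1 0.41 4.56 0.11 -0.030; -1 0.82 9.13 0.21 -0.059; -1 1.23 13.69 0.32 -0.089; -1 1.64 18.26 0.42 -0.119; -1 2.05 22.82 0.53 -0.149
-1 -0.27 4.58 0.11 -0.030; -1 -0.54 9.15 0.21 -0.059; -1 -0.81 13.73 0.32 -0.089; -1 -1.08 18.30 0.42 -0.119
```

>>> send_rows(
  motion="-1 1.1 4.45 0.1 -0.03; -1 2.2 8.9 0.2 -0.06; -1 3.2 13.35 0.3 -0.09; -1 4.3 17.8 0.4 -0.12; -1 5.4 22.3 0.5 -0.15",
)

```text
clock: 15.1
eef_pos: [0.4866, -0.1379, 0.2013]
tool_rot: [0.025, 1.0, 0.0, -0.0]
ft_force: [1.1, 0.1, 0.2]
grip_width: 0.0724
grasp_force: 0.0
```

>>> send_rows(
  motion="-1 0.4 4.55 0.1 -0.03; -1 0.8 9.1 0.2 -0.06; -1 1.2 13.7 0.3 -0.09; -1 1.6 18.2 0.4 -0.12; -1 2.05 22.8 0.5 -0.15",
)

```text
clock: 15.6
eef_pos: [0.4776, 0.0908, 0.1965]
tool_rot: [-0.05, 0.999, 0.0, -0.0]
ft_force: [0.0, 0.4, 0.6]
grip_width: 0.0854
grasp_force: 0.0
```

```bash
cat > final.py <<'E'
from six_ import *
import sys
xs=[float(a) for a in sys.argv[1:]]
t=cam('top'); s=cam('scene'); pat=[.086,0,.04,0,T,0]
for l in ((140,160),(150,180)):
    Vt=[view(t,(426,192,70,105),*l)]
    for x in xs:
        o=[pat]+[[y,0,.04,0,T,0] for y in xs if y!=x]
        v,f=six(Vt,[x,0,.04,0,T,0],o); print('top',v[:3],np.degrees(v[3:]),f)
for (wn,c,l) in (((436,194,60,102),t,(140,160)),((410,284,150,170),s,(165,200))):
    m=white(c[0],wn,*l)
    for tl in (-34,-40,-46,-58): print('tilt',tl,np.abs(sil([pose(b,v) for v in [pat]+[[x,0,.04,0,np.radians(tl),0] for x in xs] for b in BR],c[1],c[2],wn)-m).sum()/m.sum())
E
python3 final.py 0; python3 -c "
from h import *
plan([.475,.27,.2],1.79,-1)"
```

```text
top [ 0.0073 -0.0158 -0.0173] [  1.2092 -43.149    1.9688] 0.08860498399068319
top [-0.004   0.0016  0.0366] [  1.2481 -38.9982   1.1251] 0.10274406885258557
tilt -34 0.21645152016364486
tilt -40 0.15035027332829826
tilt -46 0.1751145897552738
tilt -58 0.2925303930240711
tilt -34 0.21983035602831535
tilt -40 0.15554115027450777
tilt -46 0.20379461247615244
tilt -58 0.3544966648698514
at [0.4774 0.094  0.1963] 1.6785 t 15.7 w 0.08540864104109143
-1 -0.41 4.38 -0.09 -0.028; -1 -0.83 8.76 -0.18 -0.056; -1 -1.24 13.14 -0.28 -0.084; -1 -1.66 17.53 -0.37 -0.112
```

The middle bracket now fits at a tilt of about 40° in both cameras. On to b1.

>>> send_rows(
  motion="-1 -0.4 4.4 0 -0.028; -1 -0.85 8.8 0 -0.056; -1 -1.3 13.1 0 -0.084; -1 -1.7 17.5 0 -0.112; -1 -1.7 17.5 0 -0.112",
)

```text
clock: 16.2
eef_pos: [0.4776, 0.2689, 0.1961]
tool_rot: [-0.108, 0.994, 0.001, -0.0]
ft_force: [-0.6, -0.3, -1.2]
grip_width: 0.0853
grasp_force: 0.0
```

```bash
python3 -c "
from h import *
vision.camera('top');vision.camera('top')
plan([.4756,.2693,.061],1.793,-1)"
```

```text
at [0.4775 0.2649 0.1962] 1.7834 t 16.3 w 0.08539398800149262
-1 0.03 0.16 4.51 -0.003; -1 0.06 0.32 9.01 -0.006; -1 0.09 0.47 13.52 -0.010
```

>>> send_rows(
  motion="-1 0.1 0.4 4.5 -0.005; -1 0.1 0.4 9 -0.01; -1 0.1 0.4 13.4 -0.01; -1 0.1 0.4 13.4 -0.01; -1 0.1 0.4 13.4 -0.01",
)

```text
clock: 16.8
eef_pos: [0.476, 0.2668, 0.0633]
tool_rot: [-0.109, 0.994, -0.001, -0.001]
ft_force: [-0.0, 1.4, 0.9]
grip_width: 0.0855
grasp_force: 0.0
```

>>> send_rows(
  motion="1 0 0 0 0; 1 0 0 0 0; 1 0 0 0 0; 1 0 0 0 0; 1 0 0 0 0",
)

```text
clock: 17.3
eef_pos: [0.4764, 0.2687, 0.064]
tool_rot: [-0.11, 0.994, 0.0, 0.0]
ft_force: [-0.0, -0.1, 0.0]
grip_width: 0.0123
grasp_force: 0.0
```

>>> send_rows(
  motion="1 0 0 0 0; 1 0 0 0 0; 1 0 0 0 0; 1 0 0 0 0; 1 0 0 0 0",
)

```text
clock: 17.8
eef_pos: [0.4764, 0.2687, 0.0638]
tool_rot: [-0.11, 0.994, 0.0, 0.0]
ft_force: [-1.3, -0.2, 6.2]
grip_width: 0.0073
grasp_force: 60.1
```

>>> send_rows(
  motion="1 0 0 -3 0; 1 0 0 -7.5 0; 1 0 0 -12 0; 1 0 0 -12 0",
)

```text
clock: 18.2
eef_pos: [0.4797, 0.2705, 0.1896]
tool_rot: [-0.11, 0.994, 0.002, 0.006]
ft_force: [1.6, 0.2, -0.9]
grip_width: 0.0073
grasp_force: 59.2
```

```bash
python3 -c "
from h import *
vision.camera('top')
plan([.422,-.306,.187],1.369,1)"
```

```text
at [0.4782 0.2696 0.1863] 1.792 t 18.25 w 0.0072402087159696505
1 1.39 -4.23 -0.01 0.033; 1 2.79 -8.45 -0.01 0.065; 1 4.18 -12.68 -0.02 0.098; 1 5.57 -16.90 -0.02 0.130; 1 6.97 -21.13 -0.03 0.163
1 0.69 -4.39 -0.01 0.033; 1 1.38 -8.79 -0.01 0.065; 1 2.07 -13.18 -0.02 0.098; 1 2.76 -17.58 -0.02 0.130; 1 3.45 -21.97 -0.03 0.163
1 -0.03 -4.45 -0.01 0.033; 1 -0.06 -8.90 -0.01 0.065; 1 -0.09 -13.35 -0.02 0.098
```

>>> send_rows(
  motion="1 1.4 -4.2 0 0.033; 1 2.8 -8.45 0 0.065; 1 4.2 -12.7 0 0.098; 1 5.6 -16.9 0 0.13; 1 7 -21.1 0 0.163",
)

```text
clock: 18.75
eef_pos: [0.4522, 0.0456, 0.1811]
tool_rot: [-0.029, 1.0, -0.0, -0.002]
ft_force: [1.0, -1.1, -2.3]
grip_width: 0.0071
grasp_force: 59.4
```

>>> send_rows(
  motion="1 0.7 -4.4 0 0.033; 1 1.4 -8.8 0 0.065; 1 2.1 -13.2 0 0.098; 1 2.75 -17.6 0 0.13; 1 3.45 -22 0 0.163",
)

```text
clock: 19.25
eef_pos: [0.4307, -0.1756, 0.1812]
tool_rot: [0.053, 0.999, 0.001, -0.002]
ft_force: [2.3, 0.0, -2.1]
grip_width: 0.0071
grasp_force: 59.4
```

>>> send_rows(
  motion="1 0 -4.45 0 0.033; 1 0 -8.9 0 0.065; 1 -0.1 -13.3 0 0.098; 1 -0.1 -13.3 0 0.098; 1 -0.1 -13.3 0 0.098",
)

```text
clock: 19.75
eef_pos: [0.4181, -0.3068, 0.1809]
tool_rot: [0.102, 0.995, 0.001, -0.002]
ft_force: [-0.3, 0.7, -2.4]
grip_width: 0.0074
grasp_force: 59.7
```

```bash
cat > cr.py <<'E'
from six_ import *
import sys
P=[]
for i in range(3): vision.camera('top'); o=bot.get_obs(); P.append(o['eef_pos'])
p=np.mean(P,0); print('tcp cradle',CR.inv().apply(p-[C[0],C[1],0]),'yaw',toolyaw(o['tool_rot'])-np.pi/2-C[2],np.std(P,0),o['ft_force'])
E
python3 cr.py
python3 - <<'E'
from six_ import *
# short-leg near edge in the wrist view against the model at assumed hold
w=cam('wrist'); o=bot.get_obs(); p=CR.inv().apply(o['eef_pos']-[C[0],C[1],0])
g=w[0].min(2).astype(float)
for dx in (-.004,-.002,0,.002,.004):
    v=[p[0]+dx,p[1]+.004,p[2]-.0638,0,0,0]; q=proj(pose(np.array([[-.035,-.05,0],[-.035,-.02,0]]),v),*w[1:]); n=np.array([0,1])
    print(dx,[round(float(np.mean([g[int(round(a[1]+k)),int(round(a[0]))] for a in np.linspace(q[0],q[1],15)])),0) for k in (-4,-3,-2,-1,0,1,2,3,4)])
E
```

```text
tcp cradle [-0.0885  0.0109  0.1817] yaw 8.67147124982981e-05 [0.0003 0.0003 0.0004] [-0.1636  1.2878 -0.8189]
-0.004 [97.0, 95.0, 97.0, 98.0, 99.0, 98.0, 98.0, 99.0, 98.0]
-0.002 [99.0, 99.0, 99.0, 99.0, 99.0, 99.0, 93.0, 139.0, 141.0]
0 [99.0, 99.0, 99.0, 93.0, 139.0, 142.0, 237.0, 255.0, 255.0]
0.002 [93.0, 139.0, 141.0, 242.0, 255.0, 255.0, 255.0, 255.0, 254.0]
0.004 [255.0, 255.0, 255.0, 255.0, 254.0, 251.0, 244.0, 238.0, 233.0]
```

>>> send_rows(
  motion="1 -0.25 0 2 0; 1 -0.25 0 4 0; 1 -0.25 0 5.1 0; 1 -0.25 0 5.3 0; 1 -0.25 0 5.3 0",
)

```text
clock: 20.45
eef_pos: [0.4222, -0.3067, 0.1304]
tool_rot: [0.101, 0.995, 0.0, -0.0]
ft_force: [0.5, -0.5, -2.1]
grip_width: 0.0072
grasp_force: 59.7
```

```bash
python3 cr.py
```

```text
tcp cradle [-0.0843  0.0098  0.1312] yaw -0.001169614343061981 [0.0001 0.0002 0.0002] [ 0.5162  0.2559 -1.8657]
```

>>> send_rows(
  motion="1 0.15 0.1 0.2 0; 1 0.15 0.1 0.4 0; 1 0.15 0.1 0.4 0; -1 0.15 0.1 0.4 0; -1 0.15 0.1 0.4 0",
)

```text
clock: 21.1
eef_pos: [0.4209, -0.3061, 0.1266]
tool_rot: [0.101, 0.995, -0.0, 0.0]
ft_force: [0.1, 1.5, -0.0]
grip_width: 0.0356
grasp_force: 0.1
```

>>> send_rows(
  motion="-1 0 0 0 0; -1 0 0 0 0; -1 0 0 0 0; -1 0 0 0 0",
)

```text
clock: 21.5
eef_pos: [0.4208, -0.3061, 0.1264]
tool_rot: [0.101, 0.995, -0.0, 0.0]
ft_force: [-0.2, -0.5, 0.7]
grip_width: 0.085
grasp_force: 0.0
```

>>> send_rows(
  motion="-1 0 0 -3 0; -1 0 0 -7 0; 1 0 0 -10 0; 1 0 0 -10 0",
)

```text
clock: 21.9
eef_pos: [0.4231, -0.3078, 0.2314]
tool_rot: [0.101, 0.995, -0.003, 0.004]
ft_force: [0.6, 0.1, -0.0]
grip_width: 0.0589
grasp_force: 0.0
```

```bash
python3 cr.py; python3 -c "
from h import *
plan([.41,-.05,.24],1.57,1)"
```

```text
tcp cradle [-0.0859  0.0106  0.2272] yaw -0.001384956447781277 [0.0007 0.0005 0.0013] [-0.9183 -0.0245 -0.907 ]
at [ 0.4204 -0.3058  0.2257] 1.368 t 22.05 w 0.03632540222140802
1 1.03 4.14 -0.24 -0.034; 1 2.06 8.28 -0.48 -0.067; 1 3.09 12.42 -0.72 -0.101; 1 4.12 16.56 -0.95 -0.135; 1 5.15 20.70 -1.19 -0.168
1 0.32 4.25 -0.24 -0.034
```

>>> send_rows(
  motion="1 1 4.1 -0.2 -0.034; 1 2 8.3 -0.5 -0.067; 1 3.1 12.4 -0.7 -0.1; 1 4.1 16.6 -1 -0.135; 1 5.1 20.7 -1.2 -0.168",
)

```text
clock: 22.55
eef_pos: [0.4111, -0.0912, 0.2367]
tool_rot: [0.017, 1.0, 0.0, -0.002]
ft_force: [0.6, 0.6, -0.3]
grip_width: 0.0003
grasp_force: 0.0
```

>>> send_rows(
  motion="1 0 4.5 0 0; 1 0 9 0 0; 1 0 13 0 0; 1 0 17 0 0; 1 0 17 0 0",
)

```text
clock: 23.05
eef_pos: [0.4173, 0.0807, 0.2366]
tool_rot: [0.014, 1.0, 0.0, -0.002]
ft_force: [0.3, -0.4, -0.2]
grip_width: -0.0002
grasp_force: 0.0
```

```bash
python3 final.py 0 -.086
python3 - <<'E'
from six_ import *
t=cam('top'); s=cam('scene'); out=[]
for (im,K,Wi),(u,v,ww,hh),f in ((t,(430,190,70,120),5),(s,(410,285,140,170),3.2)):
    I=cv2.resize(im[v:v+hh,u:u+ww,::-1],None,fx=f,fy=f,interpolation=cv2.INTER_CUBIC)
    for x in (0,.086,-.086):
        for b in BR: cv2.polylines(I,[cv2.convexHull(((proj(pose(b,[x,0,.04,0,T,0]),K,Wi)-[u-.5,v-.5])*f).astype(np.float32)).astype(int)],1,(0,0,255),1)
    out.append(cv2.copyMakeBorder(I,0,600-I.shape[0],0,0,cv2.BORDER_CONSTANT))
cv2.imwrite('pics/end.png',np.hstack(out)[:,:800]); print(np.hstack(out).shape)
E
```

```text
top [-0.0051  0.001   0.0363] [  0.4954 -39.5492   0.3765] 0.09620012579648315
top [-0.0906  0.0008  0.0438] [  0.161  -42.2516   2.5635] 0.1135696119451965
top [-0.004   0.0012  0.0341] [  0.7299 -38.8333   0.3096] 0.10652511725151156
top [-0.0906  0.0019  0.0439] [  0.2091 -41.1608   1.6776] 0.11506470023167767
tilt -34 0.21520031604387432
tilt -40 0.13589203110134182
tilt -46 0.15509046619205405
tilt -58 0.2722618188379646
tilt -34 0.24981702361273328
tilt -40 0.15638440848329987
tilt -46 0.21691133837153162
tilt -58 0.40673644486248367
(600, 798, 3)
```

View pics/end.png

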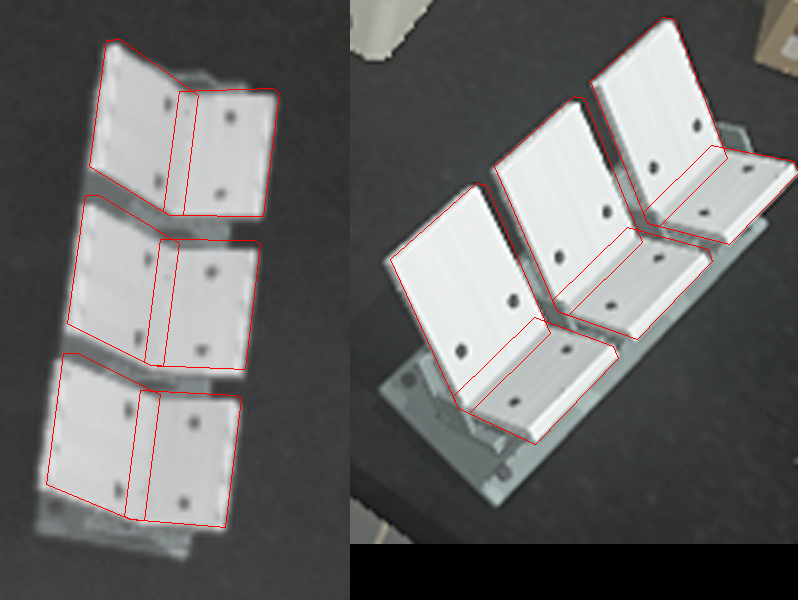

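Both brackets sit on their model outlines; the near one may be a degree or two over-tilted. I'll press its short leg gently, as I did for the middle one.

```bash
python3 -c "
from h import *
plan([.411,-.352,.237],1.369,1)"
```

```text
at [0.4178 0.0761 0.2373] 1.5352 t 23.25 w 0.00018028403147562125
1 -0.09 -4.76 0.00 0.018; 1 -0.19 -9.51 0.01 0.037; 1 -0.28 -14.27 0.01 0.055; 1 -0.38 -19.03 0.01 0.074; 1 -0.47 -23.78 0.02 0.092
1 -0.53 -4.73 0.00 0.018; 1 -1.06 -9.45 0.01 0.037; 1 -1.60 -14.18 0.01 0.055; 1 -2.13 -18.91 0.01 0.074
```

>>> send_rows(
  motion="1 -0.1 -4.75 0 0.018; 1 -0.2 -9.5 0 0.037; 1 -0.3 -14.3 0 0.055; 1 -0.4 -19 0 0.074; 1 -0.5 -23.8 0 0.092",
)

```text
clock: 23.75
eef_pos: [0.4138, -0.1644, 0.2382]
tool_rot: [0.065, 0.998, -0.0, -0.0]
ft_force: [1.3, 0.6, 0.2]
grip_width: 0.0
grasp_force: 0.0
```

>>> send_rows(
  motion="1 -0.5 -4.7 0 0.018; 1 -1.1 -9.4 0 0.037; 1 -1.6 -14.2 0 0.055; 1 -2.1 -18.9 0 0.074; 1 -2.1 -18.9 0 0.074",
)

```text
clock: 24.25
eef_pos: [0.4097, -0.3578, 0.2368]
tool_rot: [0.105, 0.994, -0.001, -0.001]
ft_force: [-0.4, -0.0, -0.2]
grip_width: 0.0001
grasp_force: 0.0
```

>>> send_rows(
  motion="1 0 0 4.5 0; 1 0 0 9 0; 1 0 0 12 0; 1 0 0 13.5 0; 1 0 0 13.5 0",
)

```text
clock: 24.75
eef_pos: [0.4089, -0.3499, 0.1002]
tool_rot: [0.101, 0.995, 0.002, -0.003]
ft_force: [-0.6, -1.0, -0.9]
grip_width: 0.0004
grasp_force: 0.0
```

```bash
python3 cr.py
```

```text
tcp cradle [-0.0867 -0.0356  0.1034] yaw -0.00036750128086729394 [0.0008 0.0005 0.0009] [-0.3869  0.544  -0.2419]
```

>>> send_rows(
  motion="1 0 0 0.7 0; 1 0 0 1.3 0; 1 0 0 1.8 0; 1 0 0 2 0; 1 0 0 2 0",
)

```text
clock: 25.4
eef_pos: [0.4119, -0.351, 0.0829]
tool_rot: [0.1, 0.995, 0.0, -0.0]
ft_force: [0.1, 0.2, -0.2]
grip_width: 0.0001
grasp_force: 0.0
```

>>> send_rows(
  motion="1 0 0 0.15 0; 1 0 0 0.3 0; 1 0 0 0.4 0; 1 0 0 0.4 0",
)

```text
clock: 25.8
eef_pos: [0.4122, -0.352, 0.0807]
tool_rot: [0.1, 0.995, -0.001, 0.0]
ft_force: [-2.2, 0.2, 6.7]
grip_width: -0.0001
grasp_force: 3.4
```

Contact came at 0.081, the same height as the seated middle bracket, so the near bracket is fully nested. Retreating, then a last numeric check before handing in.

>>> send_rows(
  motion="1 0 0 -4 0; 1 0 0 -8.5 0; 1 0 0 -13 0; 1 0 0 -15 0; 1 0 0 -15 0",
)

```text
clock: 26.3
eef_pos: [0.4139, -0.3528, 0.2338]
tool_rot: [0.1, 0.995, -0.002, 0.004]
ft_force: [-0.1, -1.2, -0.0]
grip_width: -0.0001
grasp_force: 0.0
```

>>> send_rows(
  motion="1 0 4.7 0 0; 1 0 9.4 0 0; 1 0 14 0 0; 1 0 19 0 0; 1 0 23 0 0",
)

```text
clock: 26.8
eef_pos: [0.4573, -0.1233, 0.228]
tool_rot: [0.1, 0.995, 0.0, -0.001]
ft_force: [0.5, -0.6, 0.1]
grip_width: -0.0003
grasp_force: 0.0
```

>>> send_rows(
  motion="1 0 4.7 0 0; 1 0 9.4 0 0; 1 0 14 0 0; 1 0 16 0 0; 1 0 16 0 0",
)

```text
clock: 27.3
eef_pos: [0.4895, 0.0336, 0.2278]
tool_rot: [0.098, 0.995, 0.0, -0.001]
ft_force: [-0.4, -0.1, -0.2]
grip_width: 0.0
grasp_force: 0.0
```

```bash
python3 final.py 0 -.086
```

```text
top [-0.005   0.0016  0.0385] [  0.0909 -39.4596  -0.3558] 0.09306960974593004
top [-0.0901  0.0026  0.0403] [ -0.417  -38.2997   2.2832] 0.11575089963693315
top [-0.0025 -0.0002  0.0289] [ -0.0564 -39.0675  -0.933 ] 0.10267329993686027
top [-0.0903  0.0022  0.0369] [  0.3646 -38.0076   2.8792] 0.11920325967987136
tilt -34 0.20966075408090468
tilt -40 0.1290667878785328
tilt -46 0.17546259372349804
tilt -58 0.2944241840119584
tilt -34 0.20608011393416753
tilt -40 0.13450693868382962
tilt -46 0.20672284750670103
tilt -58 0.4000645713022522
```

```bash
python3 -c "
from workcell import workorder
print(workorder.job_done())"
```

```text
the job is handed in; nothing more can be done
None
```

Job handed in: both brackets are nested in the near and middle places, long leg up the left wall; camera fits put them at about 40° and within about 5 mm along the V, but no pass/fail verdict came back.

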